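# Line up the flux jars in the bench lane

### The arm

A 7-joint arm with a two-finger parallel gripper is mounted at the origin on the work surface. World frame = base frame: x ahead of the robot, y to its left, z up, the work surface at z = 0. Lengths are in m, angles in rad, forces in N, time in s.
With the tool pointing down it reaches from about 0.425 to 0.95 m from the base axis. Payload 4.7 kg.
Tool frame: the origin (TCP) lies midway between the tips of the shut fingers; the grasp point (between the pads) lies grip_point_offset behind it (grip_point_offset is the distance from the TCP to the grasp point, in m); x points along the fingers, y is the direction in which the jaws open and shut, and the axes are right-handed (so a half turn about x gives the same grasp; the last joint's range is limited). The gripper opens to 87 mm and grips with 3 to 60 N. Pads are 19 mm wide; open, the fingers measure 117 mm over their backs; the gripper's body (75 mm by 190 mm) begins 51 mm behind the grasp point.
Start: joints at [-1.209, 0.469, -0.049, 1.532, 0.024, 1.141, -0.082], TCP at [0.257, 0.624, 0.223] pointing down, gripper open.
Joint ranges: [-2.59, 2.59], [-0.33, 1.99], [-1.39, 1.29], [0.1, 2.45], [-1.04, 4.18], [0.21, 1.99], [-2.66, 2.66]. Speed limits (rad/s): [2.57, 2.57, 3.14, 3.14, 3.14, 3.14, 3.14].

### API

Orientations are given as a 3x3 rotation matrix whose columns are the frame's x, y, z axes.
In Python, from cell import get_obs, capture, close_job, grip_point_offset gives the robot as it stands.
- The arm moves only by the tool move_arm, never from a script. Its argument "deltas" is a list of rows, each a list of 3 entries, a list of its own where there are three numbers: the finger opening in cm, from 0 to 8.7, then the shift along the tool's x, y, z in cm, then the turn about the tool's x in rad. A call has 1 to 20 rows; each row is the pose to reach, as a shift and turn from the pose measured when the call began, along the tool's axes at that moment; what a row does not reach only later rows make up. A row lasts 1/10 s, in which the tool goes at most 50 mm and 8.59 degrees, less where a joint would pass 70% of its speed; a pose out of reach is approached as far as the arm can. A call with a gripper value outside its range is refused whole. The fingers move at their own pace and stop on an object; "force" is the grip in N (left out, the last holds). Time passes only in rows, so rows that repeat a pose let the fingers close. It gives the time, the measured TCP pose, the force and the opening at its end, in the units of the state.
- get_obs(): the state, without advancing time (a new reading comes with each control period).
- capture(name): name is "side" or "top"; returns a dict with "img" (420x560x3 uint8, red, green, blue), "fx", "fy", "cx", "cy" (pixels), "R" (3x3) and "t" (3): a world point X has camera coordinates R X + t. Camera axes: x right, y down, z forward; pixel columns grow to the right and rows downward; lengths in m; the calibration is good to about 2 mm. A picture is of the moment at which its call begins. There is no depth.
- close_job(): hands the job in, once; it reports no verdict.
The state is a dict: "clock": time; "joints": joint angles; "qvel": joint speeds; "tau": joint torques, N m; "ee_pos": TCP position; "orientation": TCP orientation; "force": force on the tool from outside, world axes, zero at the start; "moment": the same for the moment, N m; "grip_width": opening from 0.0 (shut) to 1.0 (fully open).
Only numpy, scipy, OpenCV 4.12 (cv2) and the standard library are available. Lean on these libraries where they do the work, as an engineer would, in place of code of your own. Each camera call takes 0.05 s, during which the arm holds its last target. There are 200 camera calls.

### The job

Slide the two squat wide-lidded jars, one at a time, over the mat into the aluminium lane so that they stand upright in single file between its rails, the first against the stop at the closed end and the second touching or nearly touching it. Push them along the mat without lifting them or tipping them over, and leave the slim narrow-necked bottle beside them where it stands.

Things in the scene. Friction and masses are not known exactly. Their poses are not given: they have to be found in the camera images.
- lane: fixed aluminium lane, no floor: two rails 78 mm apart inside, 14 mm high, 8 mm thick, one end shut by a 30 mm high stop. Origin: on the mat (2 mm above the work surface), mid-lane at the stop's inner face; x runs out to the open mouth, y across, z up. Straight to x = 150 mm, then wings of rail height flare 31 degrees out to x = 196 mm (135 mm apart). Jars pushed home have centres at x = 32 and 96 mm.
- jar_a: squat round white jar with a wide black ribbed screw lid, 64 mm diameter, 58 mm tall, straight-sided, about 0.18 kg, loose, upright on the bench mat. Origin: centre of its underside (at rest 2 mm above the work surface, the mat's top); z up its axis. Two identical, interchangeable jars, the only containers this wide and squat.
- jar_b: squat round white jar with a wide black ribbed screw lid, 64 mm diameter, 58 mm tall, straight-sided, about 0.18 kg, loose, upright on the bench mat. Origin: centre of its underside (at rest 2 mm above the work surface, the mat's top); z up its axis. Two identical, interchangeable jars, the only containers this wide and squat.
- bottle: slim white bottle with a narrow neck and small black cap, 44 mm diameter, 84 mm tall, a loose bystander that must stay where it is. Origin: centre of its underside, z up.
Not all that is in view belongs to the job. Leave any orange or pink look-alike of the jar_a alone.

How it is judged:
On the way:
1. one jar is between the straight rails (centre less than 135 mm from the stop) while the other is still outside (centre more than 165 mm from the stop) ((((x of jar_a in the frame of lane between 0.02 and 0.135 m and y of jar_a in the frame of lane between -0.015 and 0.015 m) and x of jar_b in the frame of lane above 0.165 m) or ((x of jar_b in the frame of lane between 0.02 and 0.135 m and y of jar_b in the frame of lane between -0.015 and 0.015 m) and x of jar_a in the frame of lane above 0.165 m))), for 0.1 s.
At the end, for the whole second after the job is handed in: Both jars at rest on the mat between the rails, upright within 6 degrees, within 15 mm of the lane's middle line; the front one's centre at most 46 mm from the stop, the other's at most 114 mm; either jar may be in front. The slim bottle still stands upright within 30 mm of its place ((((x of jar_a in the frame of lane between 0.02 and 0.046 m and y of jar_a in the frame of lane between -0.015 and 0.015 m) and (x of jar_b in the frame of lane between 0.02 and 0.114 m and y of jar_b in the frame of lane between -0.015 and 0.015 m)) or ((x of jar_b in the frame of lane between 0.02 and 0.046 m and y of jar_b in the frame of lane between -0.015 and 0.015 m) and (x of jar_a in the frame of lane between 0.02 and 0.114 m and y of jar_a in the frame of lane between -0.015 and 0.015 m))) and angle between each of jar_a, jar_b, bottle's own z axis and vertical below 0.1 rad and height (world z) of each of jar_a, jar_b below 0.01 m and linear speed of each of jar_a, jar_b below 0.02 m/s); the robot touches nothing.
It fails at once if a jar is lifted off the mat (underside centre more than 20 mm above the work surface) (height (world z) of any of jar_a, jar_b above 0.02 m).
It fails at once if a jar is tipped (more than 29 degrees) (angle between any of jar_a, jar_b's own z axis and vertical above 0.5 rad).
It fails at once if the slim bottle is moved by more than 30 mm or knocked over (distance of bottle from where it was at the start of the episode above 0.03 m or angle between bottle's own z axis and vertical above 0.5 rad).
It also fails if it takes over 64 s, if anything falls off the work surface, if the arm or the gripper's body presses on something with over 40 N, if the wrist force passes 120 N, or if a joint passes its speed limit or range.

## Working session

There is one attempt and no reset: what is moved stays moved. The work goes in short steps, Python scripts to look and compute and a tool call to move; the robot and the scene stay as the last step left them, time stands still between calls to the robot, and variables do not carry over. Pictures are saved under pics/ and viewed, about 8 in all and at most 12, crops included, and the job is handed in when it is done.

Besides the shell and the picture viewer there is one more tool, called after "Call:" as name(argument=value, ...) on one line, values as JSON. move_arm: Moves the arm, as the interface text tells. Its arguments: {"type":"object","properties":{"deltas":{"type":"array","items":{"type":"array"}},"force":{"type":"number"}},"required":["deltas"]}

```bash
mkdir -p pics; python3 - <<'E'
from cell import get_obs,capture,grip_point_offset
import cv2,numpy as np
for n in("top","side"):
    c=capture(n); cv2.imwrite(f"pics/{n}0.png",c["img"][:,:,::-1]); 
    print(n,c["fx"],c["fy"],c["cx"],c["cy"],np.round(c["R"],3).tolist(),np.round(c["t"],3).tolist())
o=get_obs();print(grip_point_offset,o["clock"],o["ee_pos"],np.round(o["orientation"],3).tolist(),o["force"],o["grip_width"])
E
```

```text
top 386.5626691566958 386.5626691566958 283.43131326552367 208.7780256005569 [[0.05, -0.999, -0.001], [-0.977, -0.048, -0.209], [0.209, 0.011, -0.978]] [0.023, 0.489, 0.775]
side 407.5133397924702 407.5133397924702 286.013546893322 207.49069612471342 [[-0.769, -0.639, -0.006], [-0.436, 0.53, -0.727], [0.468, -0.557, -0.687]] [0.406, 0.24, 0.519]
0.0187 0.1 [0.25690989 0.62362105 0.22160292] [[-0.001, 0.381, 0.925], [-0.002, 0.925, -0.381], [-1.0, -0.002, 0.0]] [-0.51983289 -0.34114349  0.29956891] 1.0018774546997196
```

View pics/top0.png

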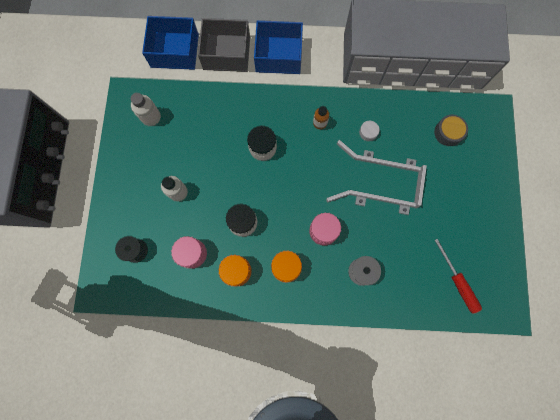

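View pics/side0.png

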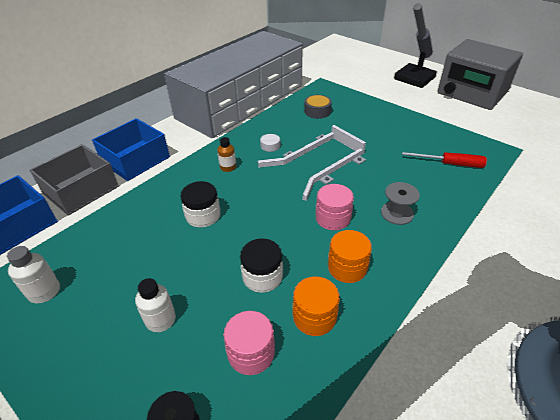

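Top view: black jar lids at about (262,137) and (241,219), bottle cap at (169,184), and the lane with its stop at (421,187) and mouth towards the left at (340,143)/(330,199). I'll measure these now.

```bash
cat > h.py <<'E'
import numpy as np,cv2
from cell import get_obs,capture
def ray(c,u,v,z):
    d=c["R"].T@np.array([(u-c["cx"])/c["fx"],(v-c["cy"])/c["fy"],1]); o=-c["R"].T@c["t"]
    return (o+d*(z-o[2])/d[2])
def proj(c,X):
    p=c["R"]@np.array(X)+c["t"]; return np.array([c["fx"]*p[0]/p[2]+c["cx"],c["fy"]*p[1]/p[2]+c["cy"]])
def lids(c,z=0.06,lo=250,hi=2000,roi=(85,90,515,320)):
    g=c["img"].max(2); m=(g<52).astype(np.uint8); m=cv2.morphologyEx(m,cv2.MORPH_OPEN,np.ones((3,3)))
    n,l,s,ce=cv2.connectedComponentsWithStats(m); out=[]
    for i in range(1,n):
        if lo<s[i,4]<hi and roi[0]<ce[i][0]<roi[2] and roi[1]<ce[i][1]<roi[3]:
            x,y,w,h,a=s[i]; out.append((ce[i].round(1).tolist(),[int(v) for v in s[i]],ray(c,*ce[i],z).round(4)[:2].tolist()))
    return out
E
python3 - <<'E'
from h import *
c=capture("top")
for l in lids(c,lo=60): print(l)
for n,u,v,z in(("bottlecap",170,183,.086),("jar1",262,137,.06),("jar2",241,219,.06)): print(n,ray(c,u,v,z).round(3))
im=c["img"][125:220,300:440,::-1]; cv2.imwrite("pics/lane.png",cv2.resize(im,None,fx=5.7,fy=5.7,interpolation=cv2.INTER_CUBIC))
E
```

```text
([261.4, 139.5], [248, 127, 28, 27, 605], [0.6393, 0.1034])
([449.0, 142.8], [443, 140, 14, 6, 62], [0.6518, -0.3084])
([168.1, 182.8], [162, 178, 13, 11, 116], [0.5306, 0.2974])
([240.3, 218.4], [226, 205, 29, 28, 650], [0.4608, 0.1369])
([138.0, 249.4], [124, 240, 24, 22, 271], [0.3852, 0.3436])
bottlecap [0.523 0.285 0.086]
jar1 [0.645 0.102 0.06 ]
jar2 [0.46  0.135 0.06 ]
```

View pics/lane.png

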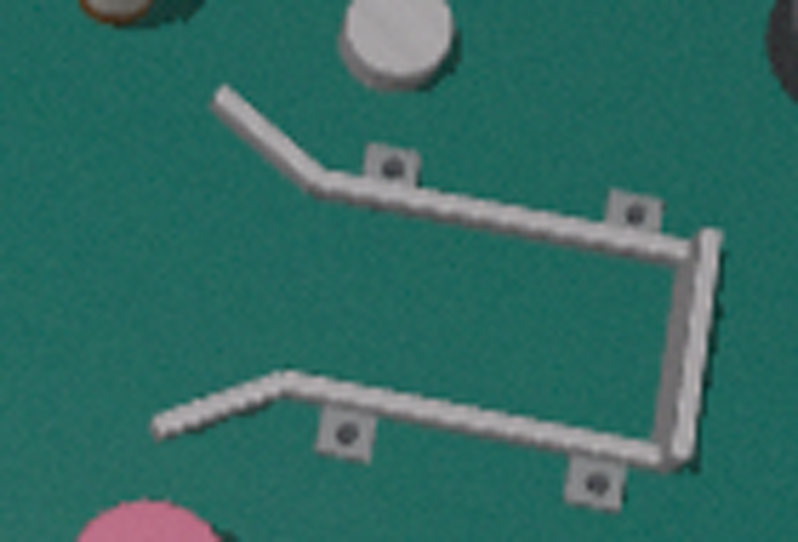

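The crop shows the rails clearly: knees at crop pixels (320,182)/(288,380), stop ends at (690,248)/(660,458), and wing tips at (222,95)/(160,428). My plan is to straddle each jar above rail height, grip it lightly and slide it along the mat.

```bash
cat >> h.py <<'E'
def lane_fit(c):
    P=[(320,180),(685,246),(288,382),(657,456),(222,95),(160,428)]
    W=np.array([ray(c,300+(x+.5)/5.7-.5,125+(y+.5)/5.7-.5,.016)[:2] for x,y in P]); return W
E
python3 - <<'E'
from h import *
c=capture("top"); W=lane_fit(c)
# lane model points (rail centre lines)
from scipy.optimize import least_squares
d=lambda p:np.array([np.cos(p),np.sin(p)])
def f(q):
    ex=d(q[2]); ey=np.array([-ex[1],ex[0]]); r=(W-q[:2])
    x=r@ex; y=r@ey
    return np.r_[y[0]-s*.043,y[1]-s*.043,y[2]+s*.043,y[3]+s*.043,(x[0]-.150)*.7,(x[2]-.150)*.7,(x[4]-.195)*.5,(x[5]-.195)*.5]
for s in(1,-1):
    r=least_squares(f,[.53,-.25,1.7]); print(s,r.x.round(4),(r.fun*1e3).round(1),r.cost)
    if s==1 or r.cost<best.cost: best=r
q=best.x; ex=d(q[2]); ey=np.array([-ex[1],ex[0]])
L=lambda p:((np.array(p)[:2]-q[:2])@ex,(np.array(p)[:2]-q[:2])@ey)
np.save("lane.npy",q)
# jars: fit z=.06 lid with ellipse centre; body sits below: model lid centre by bbox of full black (lid side incl.) 
for n,u,v,z in(("j1",261.4,139.5,.053),("j2",240.3,218.4,.053),("pink",326,229,.06),("orange",287,266,.06),("whitecap",370,130,.02),("amber",321,112,.06),("bottle",168,183,.082)):
    X=ray(c,u,v,z); print(n,X.round(3),"lane",np.round(L(X),3))
for s in(.032,.096,.2,.25): print(s,(q[:2]+s*ex).round(4))
print("check in side cam: stop",proj(capture("side"),[*q[:2],.03]).round(),"knee",[proj(capture("side"),[*(q[:2]+.15*ex+t*.043*ey),.016]).round() for t in(1,-1)])
# side-camera jars
cs=capture("side")
for u,v in((200,193),(261,256)): print("side",ray(cs,u,v,.06).round(3))
E
```

```text
1 [ 0.5622 -0.2544  1.4167] [-85.4 -87.4  86.2  86.5   0.3  -0.6   0.3   0.1] 0.014927015818466156
-1 [ 0.5626 -0.2544  1.4229] [ 0.2 -1.  -0.2  1.   0.2 -0.5  0.   0.4] 1.1827611878923721e-06
j1 [0.642 0.104 0.053] lane [ 0.366 -0.026]
j2 [0.462 0.138 0.053] lane [0.373 0.157]
pink [ 0.447 -0.044  0.06 ] lane [0.191 0.145]
orange [0.366 0.034 0.06 ] lane [0.256 0.237]
whitecap [ 0.691 -0.144  0.02 ] lane [ 0.128 -0.111]
amber [ 0.711 -0.026  0.06 ] lane [ 0.248 -0.113]
bottle [0.524 0.29  0.082] lane [0.533 0.118]
0.032 [ 0.5674 -0.2228]
0.096 [ 0.5768 -0.1595]
0.2 [ 0.5921 -0.0566]
0.25 [ 0.5995 -0.0072]
check in side cam: stop [347. 134.] knee [array([313., 177.]), array([284., 158.])]
side [0.637 0.106 0.06 ]
side [0.457 0.144 0.06 ]
```

The lane fit is consistent to 1 mm. Moving above jar 1, which is nearly in line with the lane, with the jaw turned across it.

Call:
move_arm(deltas=[[8.7, [0, -33.5, 55.3], 1.33], [8.7, [0, -33.5, 55.3], 1.33], [8.7, [0, -33.5, 55.3], 1.33], [8.7, [0, -33.5, 55.3], 1.33], [8.7, [0, -33.5, 55.3], 1.33], [8.7, [0, -33.5, 55.3], 1.33], [8.7, [0, -33.5, 55.3], 1.33], [8.7, [0, -33.5, 55.3], 1.33], [8.7, [0, -33.5, 55.3], 1.33], [8.7, [0, -33.5, 55.3], 1.33], [8.7, [0, -33.5, 55.3], 1.33], [8.7, [0, -33.5, 55.3], 1.33], [8.7, [0, -33.5, 55.3], 1.33], [8.7, [0, -33.5, 55.3], 1.33], [8.7, [0, -33.5, 55.3], 1.33], [8.7, [0, -33.5, 55.3], 1.33], [8.7, [0, -33.5, 55.3], 1.33], [8.7, [0, -33.5, 55.3], 1.33]], force=8)

```text
clock: 2.2
ee_pos: [0.6402, 0.1054, 0.2225]
orientation: [[-0.0, 0.989, -0.147], [0.0, -0.147, -0.989], [-1.0, -0.0, -0.0]]
force: [0.3, -1.0, 0.7]
grip_width: 0.997
```

Call:
move_arm(deltas=[[8.7, [4, 0, 0], 0], [8.7, [8, 0, 0], 0], [8.7, [12, 0, 0], 0], [8.7, [15, 0, 0], 0], [8.7, [17.5, 0, 0], 0], [8.7, [18.6, 0, 0], 0], [8.7, [18.6, 0, 0], 0], [5.5, [18.6, 0, 0], 0], [5.5, [18.6, 0, 0], 0], [5.5, [18.6, 0, 0], 0], [5.5, [18.6, 0, 0], 0], [5.5, [18.6, 0, 0], 0], [5.5, [18.6, 0, 0], 0]], force=8)

```text
clock: 3.5
ee_pos: [0.6413, 0.1056, 0.0378]
orientation: [[0.002, 0.989, -0.147], [0.001, -0.147, -0.989], [-1.0, 0.002, -0.001]]
force: [0.2, 0.3, 6.6]
grip_width: 0.729
```

```bash
python3 - <<'E'
from h import *
c=capture("side"); a=c["img"][60:340,120:400,::-1]
b=capture("top")["img"][80:280,200:450,::-1]
a=cv2.resize(a,(560,560)); b=cv2.resize(b,None,fx=2,fy=2)
cv2.imwrite("pics/g1.png",cv2.resize(a,(600,600))); cv2.imwrite("pics/t1.png",b)
E
```

```text
(no output)
```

View pics/g1.png

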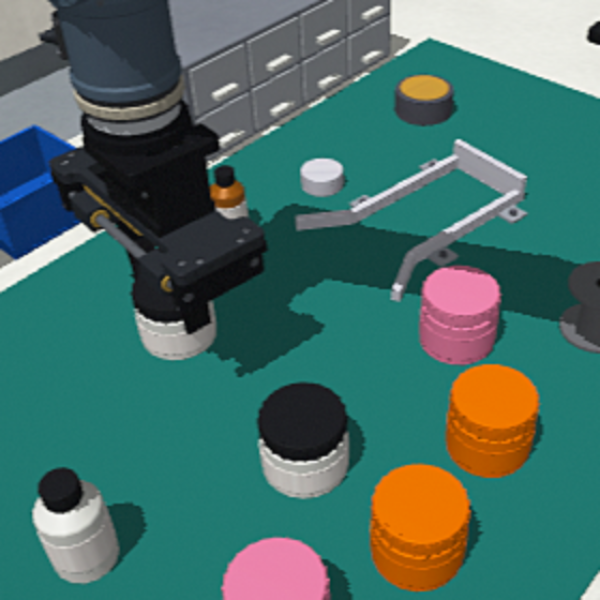

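The side view shows the gripper straddling jar 1, which is upright (jar at about (175,330) in the crop). Re-gripping 9 mm lower gives more margin against tipping while staying above the rails.

Call:
move_arm(deltas=[[8.0, [0, 0, 0], 0], [8.0, [0, 0, 0], 0], [8.0, [0.5, 0, 0], 0], [8.0, [0.9, 0, 0], 0], [8.0, [0.9, 0, 0], 0], [5.5, [0.9, 0, 0], 0], [5.5, [0.9, 0, 0], 0], [5.5, [0.9, 0, 0], 0], [5.5, [0.9, 0, 0], 0], [5.5, [0.8, 0, 0], 0], [5.5, [0.8, 0, 0], 0]], force=6)

```text
clock: 4.7
ee_pos: [0.6412, 0.1056, 0.0298]
orientation: [[0.002, 0.989, -0.147], [0.001, -0.147, -0.989], [-1.0, 0.002, -0.001]]
force: [0.8, -0.0, -1.5]
grip_width: 0.733
```

Call:
move_arm(deltas=[[5.5, [0, -0.3, 0.5], 0], [5.5, [0, -0.7, 1.5], 0], [5.5, [0, -1.1, 2.8], 0], [5.5, [0, -1.5, 4.2], 0], [5.5, [0, -1.9, 5.6], 0], [5.5, [0, -2.2, 7], 0], [5.5, [0, -2.5, 8.4], 0], [5.5, [0, -2.5, 9.8], 0], [5.5, [0, -2.5, 11.2], 0], [5.5, [0, -2.5, 12.6], 0], [5.5, [0, -2.5, 14], 0], [5.5, [0, -2.5, 15.4], 0], [5.5, [0, -2.5, 16.8], 0], [5.5, [0, -2.5, 18.2], 0], [5.5, [0, -2.5, 19.6], 0], [5.5, [0, -2.5, 21], 0], [5.5, [0, -2.5, 22.4], 0], [5.5, [0, -2.5, 23.5], 0], [5.5, [0, -2.5, 24], 0], [5.5, [0, -2.5, 24], 0]])

```text
clock: 6.7
ee_pos: [0.581, -0.1291, 0.0294]
orientation: [[0.002, 0.989, -0.148], [0.001, -0.148, -0.989], [-1.0, 0.002, -0.001]]
force: [0.4, 0.2, -1.7]
grip_width: 0.733
```

```bash
python3 - <<'E'
from h import *
a=capture("side")["img"][80:260,220:420,::-1]; cv2.imwrite("pics/g2.png",cv2.resize(a,None,fx=3,fy=3))
o=get_obs();q=np.load("lane.npy");ex=np.array([np.cos(q[2]),np.sin(q[2])]);d=o["ee_pos"][:2]-q[:2]
print(d@ex,d@[-ex[1],ex[0]],o["force"])
E
```

```text
0.12773810032414532 0.000278165062071626 [ 0.61807978  0.09567115 -1.42062009]
```

View pics/g2.png

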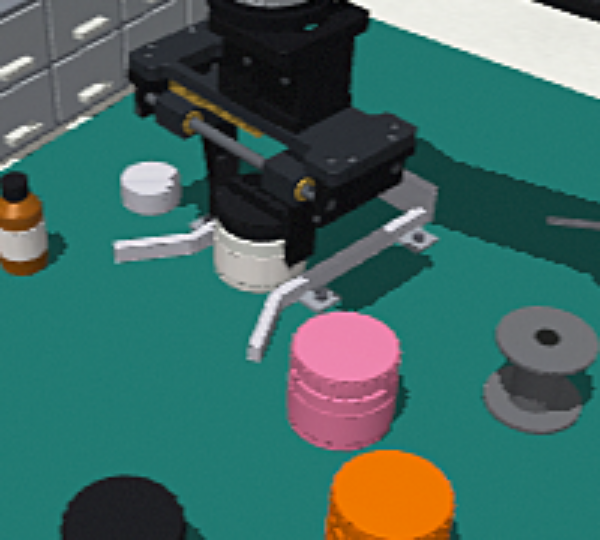

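Jar 1 is upright between the rails at (260,245), with the fingers above them. I'll slide it home.

Call:
move_arm(deltas=[[5.5, [0, 0, 1], 0], [5.5, [0, 0, 2], 0], [5.5, [0, 0, 3.2], 0], [5.5, [0, 0, 4.4], 0], [5.5, [0, 0, 5.6], 0], [5.5, [0, 0, 6.8], 0], [5.5, [0, 0, 7.8], 0], [5.5, [0, 0, 8.5], 0], [5.5, [0, 0, 9.0], 0], [5.5, [0, 0, 9.4], 0], [5.5, [0, 0, 9.5], 0], [5.5, [0, 0, 9.5], 0]])

```text
clock: 7.95
ee_pos: [0.5674, -0.2204, 0.0291]
orientation: [[0.002, 0.989, -0.146], [0.003, -0.146, -0.989], [-1.0, 0.001, -0.003]]
force: [0.2, 3.7, 1.1]
grip_width: 0.736
```

Contact with the stop is felt (3.7 N). Releasing, rising, and moving over jar 2.

Call:
move_arm(deltas=[[8.2, [0, 0, 0], 0], [8.2, [0, 0, 0], 0], [8.2, [0, 0, 0], 0], [8.2, [-2, 0, 0], 0], [8.2, [-6, 0, 0], 0], [8.2, [-10, 0, 0], 0], [8.2, [-12, -2, -4], 0], [8.2, [-12, -4, -8], 0], [8.2, [-12, -6, -12], 0], [8.2, [-12, -8, -16], 0], [8.2, [-12, -10, -20], 0], [8.2, [-12, -12, -24], 0], [8.2, [-12, -14, -28], 0], [8.2, [-12, -15.0, -32], 0], [8.2, [-12, -15.7, -33.5], 0], [8.2, [-12, -15.7, -33.9], 0], [8.2, [-12, -15.7, -33.9], 0]])

```text
clock: 9.65
ee_pos: [0.4617, 0.1371, 0.1502]
orientation: [[0.002, 0.989, -0.146], [0.003, -0.146, -0.989], [-1.0, 0.002, -0.003]]
force: [-0.0, -0.7, 0.1]
grip_width: 0.943
```

```bash
python3 - <<'E'
from h import *
c=capture("side"); cv2.imwrite("pics/s3.png",c["img"][:,:,::-1])
c=capture("top"); q=np.load("lane.npy");ex=np.array([np.cos(q[2]),np.sin(q[2])])
for l in lids(c,.053): print(l, np.round([(l[2]-q[:2])@ex,(l[2]-q[:2])@[-ex[1],ex[0]]],4))
E
```

```text
([242.1, 141.6], [234, 117, 16, 51, 352], [0.6351, 0.1465]) [ 0.4072 -0.0126]
([408.8, 179.3], [395, 166, 29, 27, 624], [0.5663, -0.2211]) [0.0335 0.0013]
```

View pics/s3.png

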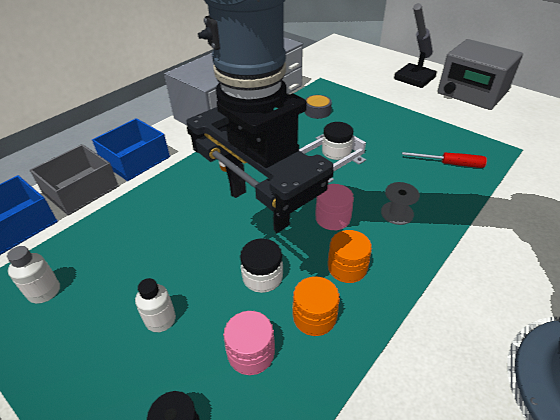

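Jar 1 stands upright at the stop (338,140), measured at lane (33.5, 1.3) mm. Jar 2 is below the gripper at (261,265). I'll descend and grip it.

Call:
move_arm(deltas=[[8.2, [3, 0, 0], 0], [8.2, [6, 0, 0], 0], [8.2, [8.5, 0, 0], 0], [8.2, [10.5, 0, 0], 0], [8.2, [11.8, 0, 0], 0], [8.2, [12.1, 0, 0], 0], [8.2, [12.1, 0, 0], 0], [5.5, [12.1, 0, 0], 0], [5.5, [12.1, 0, 0], 0], [5.5, [12.1, 0, 0], 0], [5.5, [12.1, 0, 0], 0], [5.5, [12.0, 0, 0], 0], [5.5, [12.0, 0, 0], 0]], force=6)

```text
clock: 11.05
ee_pos: [0.4619, 0.1361, 0.0302]
orientation: [[0.002, 0.989, -0.148], [0.003, -0.148, -0.989], [-1.0, 0.001, -0.003]]
force: [-0.3, 0.5, -0.9]
grip_width: 0.731
```

Call:
move_arm(deltas=[[5.5, [0, 0.5, 0], 0], [5.5, [0, 1.5, 0], 0], [5.5, [0, 2.8, 0], 0], [5.5, [0, 4.2, 0], 0], [5.5, [0, 5.6, 0], 0], [5.5, [0, 7, 0.3], 0], [5.5, [0, 8.4, 0.6], 0], [5.5, [0, 9.8, 1.0], 0], [5.5, [0, 11.2, 1.6], 0], [5.5, [0, 12.6, 2.4], 0], [5.5, [0, 13.8, 3.2], 0], [5.5, [0, 14.7, 4.2], 0], [5.5, [0, 15.3, 5.4], 0], [5.5, [0, 15.6, 6.8], 0], [5.5, [0, 15.7, 8.2], 0], [5.5, [0, 15.7, 9.6], 0], [5.5, [0, 15.7, 11.0], 0], [5.5, [0, 15.7, 12], 0], [5.5, [0, 15.7, 12.5], 0], [5.5, [0, 15.7, 12.5], 0]])

```text
clock: 13.05
ee_pos: [0.5984, -0.0117, 0.0301]
orientation: [[0.002, 0.989, -0.149], [0.002, -0.149, -0.989], [-1.0, 0.001, -0.003]]
force: [-0.8, 0.0, -1.0]
grip_width: 0.731
```

```bash
python3 - <<'E'
from h import *
a=capture("side")["img"][60:300,130:430,::-1]; cv2.imwrite("pics/g4.png",cv2.resize(a,None,fx=2,fy=2))
o=get_obs();q=np.load("lane.npy");ex=np.array([np.cos(q[2]),np.sin(q[2])]);d=o["ee_pos"][:2]-q[:2]
print(d@ex,d@[-ex[1],ex[0]],o["force"],o["grip_width"])
E
```

```text
0.24632462402285873 0.00032002959253867036 [-0.67210737  0.65142611 -1.60596017] 0.7298138637571815
```

View pics/g4.png

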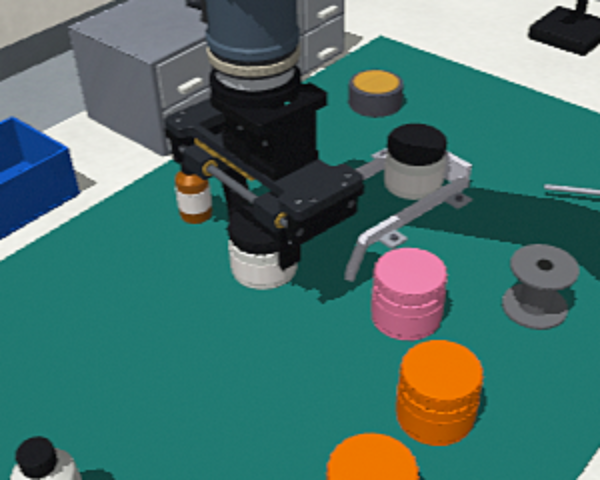

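Jar 2 is upright and lined up at the mouth (263,262). I'll slide it up to jar 1.

Call:
move_arm(deltas=[[5.5, [0, 0, 0.6], 0], [5.5, [0, 0, 1.6], 0], [5.5, [0, 0, 2.8], 0], [5.5, [0, 0, 4.0], 0], [5.5, [0, 0, 5.2], 0], [5.5, [0, 0, 6.4], 0], [5.5, [0, 0, 7.6], 0], [5.5, [0, 0, 8.8], 0], [5.5, [0, 0, 10.0], 0], [5.5, [0, 0, 11.2], 0], [5.5, [0, 0, 12.4], 0], [5.5, [0, 0, 13.4], 0], [5.5, [0, 0, 14.2], 0], [5.5, [0, 0, 14.7], 0], [5.5, [0, 0, 15.0], 0], [5.5, [0, 0, 15.1], 0], [5.5, [0, 0, 15.1], 0]])

```text
clock: 14.8
ee_pos: [0.5766, -0.1597, 0.0299]
orientation: [[0.002, 0.989, -0.148], [0.003, -0.148, -0.989], [-1.0, 0.002, -0.003]]
force: [-0.8, 1.2, 2.6]
grip_width: 0.732
```

Releasing, rising, and backing clear.

Call:
move_arm(deltas=[[8.2, [0, 0, 0], 0], [8.2, [0, 0, 0], 0], [8.2, [0, 0, 0], 0], [8.2, [-2, 0, 0], 0], [8.2, [-6, 0, 0], 0], [8.2, [-10, 0, 0], 0], [8.2, [-14, 0, -3], 0], [8.2, [-16, 0, -7], 0], [8.2, [-18, 0, -11], 0], [8.2, [-18, 0, -15], 0], [8.2, [-18, 0, -19], 0], [8.2, [-18, 0, -22], 0], [8.2, [-18, 0, -24], 0], [8.2, [-18, 0, -24], 0], [8.2, [-18, 0, -24], 0]])

```text
clock: 16.3
ee_pos: [0.6113, 0.0761, 0.2103]
orientation: [[0.002, 0.989, -0.148], [0.002, -0.148, -0.989], [-1.0, 0.001, -0.002]]
force: [-0.3, -0.6, -0.1]
grip_width: 0.944
```

```bash
python3 - <<'E'
from h import *
c=capture("side"); cv2.imwrite("pics/s5.png",c["img"][:,:,::-1])
c=capture("top"); q=np.load("lane.npy");ex=np.array([np.cos(q[2]),np.sin(q[2])])
for l in lids(c,.053,lo=100): print(l, np.round([(l[2]-q[:2])@ex,(l[2]-q[:2])@[-ex[1],ex[0]]],4))
o=get_obs();print(o["force"],o["ee_pos"])
E
```

```text
([394.1, 176.4], [366, 160, 58, 34, 1296], [0.5711, -0.1893]) [0.0657 0.0012]
([141.7, 250.8], [135, 240, 13, 21, 157], [0.3832, 0.3381]) [0.5596 0.2648]
[-0.23514411  0.01428488 -0.54833337] [0.6114368  0.07464034 0.21059024]
```

View pics/s5.png

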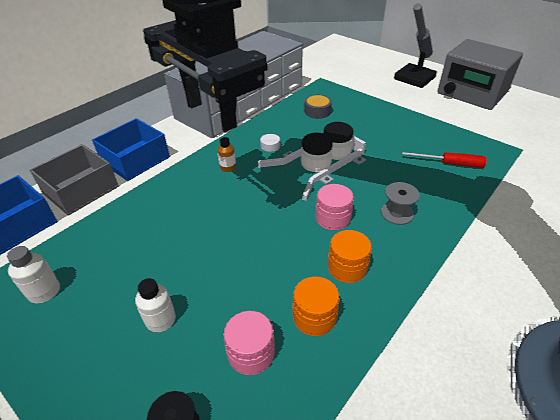

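The jars stand upright in single file in the lane at (338,138) and (318,152). Their merged lids centre at lane x = 65.7 mm, y = 1.2 mm, which matches 33 and 98 mm. The bottle at (155,307) has not moved, so I'm handing in.

```bash
python3 -c "
from cell import close_job
print(close_job())"
```

```text
the job is handed in; nothing more can be done
None
```

Both jars are in the lane, upright and in single file, with the first against the stop and the second up against it. I gripped each one lightly, with the fingers above rail height, and slid it along the mat. The job was handed in at about 16.5 s of the 64 s allowed.

- **First jar:** 3.7 N of contact was felt at the stop. The top camera then put its centre at lane x = 33.5 mm, y = 1.3 mm, while the other jar was still well outside.
- **Both jars:** at the last check their lids merged in the top image, centred at x = 65.7 mm, y = 1.2 mm. That fits centres of about 33.5 and 98 mm; I did not measure the second jar on its own.
- **Bottle and robot:** the bottle looks unmoved in the final side picture, judged by eye. The gripper was clear of everything, and no check failed or disagreed.

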